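# Dock a tube block over the lip of a loading ramp

### The job

Push the metal tube block up the ramp and over the lip into the bay without lifting it, and press it gently but positively (about 10 N) against the sprung buffer at the back for a full second; the buffer is delicate, so do not ram it. Leave the block resting against the buffer, then swing the retaining arm fully across behind it and let go. Leave the other things on the bench where they are.

Things in the scene. Friction and masses are not known exactly. Their poses are not given: they have to be found in the camera images.
- dock: Aluminium docking bed fixed to the bench, 118 mm wide. Origin on the bench under its middle; x = pushing direction (ramp foot to back post), y to the left of that, z up. All x, y, z in these notes are in this frame, in mm. Straight side rails, 98 apart inside, run from x -170 to 119, standing 9 above the ramp and about 14 above the bay floor. The 90 wide block travels between them.
- ramp_foot (a point): Middle of the ramp's foot, at x -170, y 0, z 0. From here the ramp rises evenly by 12 degrees to the lip. In front of the rails two flared wings, 16 high, lead the block in: 98 apart here, opening to 154 apart at x -238.
- lip (a point): Middle of the top edge of the lip at the head of the ramp, at x -50, y 0, z 26. Just behind it (from x -46) the bay floor lies about 7 lower (z 19) and falls evenly by 5 degrees towards the back (z 4 at x 119).
- block_center (a point): Centre (20 above its underside) of the loose aluminium tube block: 110 long (x), 90 wide (y), 40 high, 0.5 to 1 kg; capped tubes fixed in it stand 21 above its top, more than 9 in from its edges. It starts on the bench before the ramp, its x within 0.12 rad of the bed's x. Push on its rear (-x) end face. Sliding takes about 3 to 9 N, up to 15 N at the wings. In the bay it lies 5 degrees nose down.
- stop: Black back post, fixed, 30 thick (x), 118 wide, 62 high; origin at the centre of its underside, at x 158. On two rods it carries a black rubber buffer plate, 80 wide, z 18 to 54, facing the block. How far the plate is set out is not measured: its free face stands 54 to 74 before this origin (x 84 to 104) and must be found by touch.
- stop_top (a point): Middle of the back post's top face, at x 158, z 62. About the buffer plate: a damped spring, 4 N per mm, 10 mm travel, no force at first touch. The block must press on it with more than 3 N for half a second, never over 20 N; the pusher feels this plus the block's friction. When the pusher backs off, the block comes back a few mm and stays leaning on the plate.
- gate_knob (a point): Grip point on the axis of the upright black knob of the retaining arm, at z 87, 12 below the knob's top: a round post 14 in diameter from z 45 to 99, gripped from above, 105 from the arm's pivot (vertical axis at x -41, y -72). The steel arm is 12 wide, z 37 to 45, and reaches 130 from the pivot.
- gate (a joint): Angle of the retaining arm, rad. At 0 it points from its pivot to -x (beside the ramp, clear of the block); negative is farther out. It grows as the arm swings clockwise seen from above; at 1.571 (end stop) it lies straight across behind the block, pointing to +y. Light friction (0.04 N m); it stays where it is left.
- reagent: Loose closed bottle, 60 in diameter, 130 high, in mm; not part of the job. Origin at the centre of its underside.
- beaker: Loose glass beaker, 68 in diameter, 85 high, in mm; not part of the job. Origin at the centre of its underside.
- jar: Loose jar with white cap, 56 in diameter, 60 high, in mm; not part of the job. Origin at the centre of its underside.
- timer: Loose flat white bench timer, 65 x 55 x 24 high, in mm; not part of the job. Origin at the centre of its underside.
- weight: Loose steel weight, 40 in diameter, 35 high, in mm; not part of the job. Origin at the centre of its underside.
Mind the look-alikes: they are no part of the job. What is shaped like the part that bears block_center but purple is not meant.

How it is judged:
On the way, in this order (a step that is already met when the one before it is completed fails the run):
1. the block has been pushed up the ramp until its front half is over the lip (x of block_center in the frame of dock above -0.03 m and contact force between block and stop below 1 N), for 0.02 s.
2. the block, wholly in the bay, presses on the buffer with more than 3 N for half a second (x of block_center in the frame of dock above 0.015 m and contact force between block and stop above 3 N), for 0.5 s.
At the end, for the whole second after the job is handed in: The block lies flat in the bay, wholly past the lip (its centre more than 15 mm past the docking bed's origin and less than 45 mm up), in line with the bed (within 0.2 rad), at rest and still touching the buffer (more than 0.1 N); the retaining arm is across behind it (gate above 1.42 rad) (x of block_center in the frame of dock above 0.015 m and z of block_center in the frame of dock below 0.045 m and angle between the x axis of block_center and the x axis of dock, either way round below 0.2 rad and contact force between block and stop above 0.1 N and value of joint gate above 1.42 rad and linear speed of block below 0.01 m/s).
It fails at once if the block pushes on the buffer with more than 20 N (contact force between block and stop above 20 N).
It fails at once if the block is lifted (its centre more than 80 mm above the bench) or tipped more than 0.5 rad (height (world z) of block_center above 0.08 m or angle between block_center's own z axis and vertical above 0.5 rad).
It fails at once if a bystander is moved by more than 25 mm (distance of any of reagent, beaker, jar, timer, weight from where it was at the start of the episode above 0.025 m).
It also fails if it takes over 64 s, if anything falls off the work surface, if the arm or the gripper's body presses on something with over 40 N, if the wrist force passes 120 N, or if a joint passes its speed limit or range.

### The arm

A 6-joint arm with a two-finger parallel gripper is mounted at the origin on the work surface. World frame = base frame: x ahead of the robot, y to its left, z up, the work surface at z = 0. Lengths are in m, angles in rad, forces in N, time in s.
With the tool pointing down it reaches from about 0.25 to 0.775 m from the base axis. Payload 4 kg.
Tool frame: the origin (TCP) lies midway between the tips of the shut fingers; the grasp point (between the pads) lies 19 mm behind it; z points along the fingers, y is the direction in which the jaws open and shut (so a half turn about z gives the same grasp; the last joint's range is limited). The gripper opens to 94 mm and grips with 3 to 60 N. Pads are 16 mm wide; open, the fingers measure 119 mm over their backs; the gripper's body (75 mm by 177 mm) begins 78 mm behind the grasp point.
Start: joints at [1.111, 0.087, 1.371, -0, 1.684, -0.103], TCP at [0.192, 0.515, 0.206] pointing down, gripper open.
Joint ranges: [-3.1, 3.1], [-0.76, 2.03], [0.27, 2.55], [-1.08, 4.22], [0.17, 2.65], [-2.57, 2.57]. Speed limits (rad/s): [2.79, 2.79, 3.14, 3.14, 3.14, 3.14].

### API

Orientations are given as [roll, pitch, yaw] about the fixed x, y, z axes, in that order (R = Rz(yaw) Ry(pitch) Rx(roll)).
In Python, from bench import robot, cams gives the robot as it stands.
- The arm moves only by the tool step_arm, never from a script. Its argument "plan" is a list that holds one entry, the list of rows, each a list of 5 numbers: the shift along the world's x, y, z in mm, then the turn about the world's z in rad, then the opening in per cent of the stroke, from 0 (shut) to 100 (fully open). In form: [[[tx, ty, tz, turn, fingers], ...]]. A call has 1 to 8 rows; each row is the pose to reach, as a shift and turn from the pose commanded when the call began; what a row does not reach only later rows make up. A row lasts 1/12 s, in which the tool goes at most 41.7 mm and 7.16 degrees, less where a joint would pass 70% of its speed; a pose out of reach is approached as far as the arm can. A call with a gripper value outside its range is refused whole. The fingers move at their own pace and stop on an object; the grip force is fixed at half the most. Time passes only in rows, so rows that repeat a pose let the fingers close. It gives the time, the measured TCP pose, the force and the opening at its end, in the units of the state.
- robot.get_obs(): the state, without advancing time (a new reading comes with each control period).
- cams.snapshot(name): name is "side" or "top" or "wrist"; returns a dict with "frame" (420x560x3 uint8, red, green, blue), "camera_matrix" (3x3 intrinsics, pixels), "origin" and "attitude" of the camera in the world; the wrist camera has in their place "T_tool_cam" (4x4, takes a point from camera to tool coordinates, whose origin is the TCP and whose axes are the flange's). Camera axes: x right, y down, z forward; pixel columns grow to the right and rows downward; lengths in m; the calibration is good to about 2 mm. A picture is of the moment at which its call begins: read the wrist's pose just before it. There is no depth.
- robot.close_job(): hands the job in, once; it reports no verdict.
The state is a dict: "time": time; "joint_positions": joint angles; "qvel": joint speeds; "joint_torque": joint torques, N m; "tool_pos": TCP position; "ee_rot": TCP orientation; "wrist_force": force on the tool from outside, world axes, zero at the start; "wrist_torque": the same for the moment, N m; "width": finger opening in m.
Only numpy, scipy, OpenCV 4.12 (cv2) and the standard library are available. Lean on these libraries where they do the work, as an engineer would, in place of code of your own. Each camera call takes 0.05 s, during which the arm holds its last target. There are 200 camera calls.

## Working session

There is one attempt and no reset: what is moved stays moved. The work goes in short steps, Python scripts to look and compute and a tool call to move; the robot and the scene stay as the last step left them, time stands still between calls to the robot, and variables do not carry over. Pictures are saved under pics/ and viewed, about 8 in all and at most 12, crops included, and the job is handed in when it is done.

Besides the shell and the picture viewer there is one more tool, called as name(argument=value, ...), one argument or row to a line, values as JSON. step_arm: Moves the arm, as the interface text tells. Its arguments: {"type":"object","properties":{"plan":{"type":"array"}},"required":["plan"]}

```bash
ls; mkdir -p pics
python3 - <<'E'
from bench import robot,cams
import cv2,pickle
print(robot.get_obs())
for n in("top","side"):
    s=cams.snapshot(n);pickle.dump(s,open(n+".pkl","wb"));cv2.imwrite(f"pics/{n}0.png",s["frame"][:,:,::-1])
    print(n,s["camera_matrix"],s["origin"],s["attitude"])
E
```

```text
pics
{'time': 0.0, 'joint_positions': array([ 1.11088055e+00,  8.79309937e-02,  1.37226047e+00, -3.28404989e-05,
        1.68360938e+00, -1.03117325e-01]), 'qvel': array([-8.74668915e-04,  1.00191386e-03, -1.82002436e-03,  3.18773769e-05,
        4.41059492e-04,  3.40068110e-04]), 'joint_torque': array([-4.93140487e-04, -3.40180635e+01, -3.02429187e+01,  7.17048207e-02,
        3.30773159e-02, -1.41113924e-04]), 'tool_pos': array([0.19187555, 0.51484654, 0.20431416]), 'ee_rot': array([-3.13939283e+00, -1.94832950e-04,  2.78479032e+00]), 'wrist_force': array([ 0.07106188, -0.30554051, -0.33164991]), 'wrist_torque': array([-0.03073704, -0.01247099,  0.03184441]), 'width': 0.09401732728719052}
top [[512.33850281   0.         286.40535638]
 [  0.         512.33850281 207.61976864]
 [  0.           0.           1.        ]] [0.49183378 0.00397364 1.32299529] [-3.0783545  -0.01500251 -1.58432133]
side [[406.5939207    0.         279.09490496]
 [  0.         406.5939207  211.3876551 ]
 [  0.           0.           1.        ]] [ 0.52611471 -0.48247207  0.71822728] [-2.46475967  0.01323787 -0.10806872]
```

View pics/top0.png

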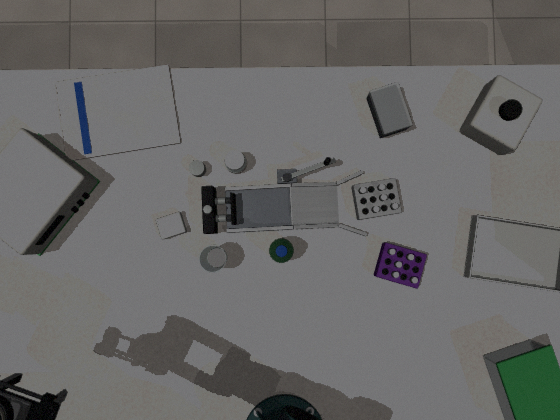

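View pics/side0.png

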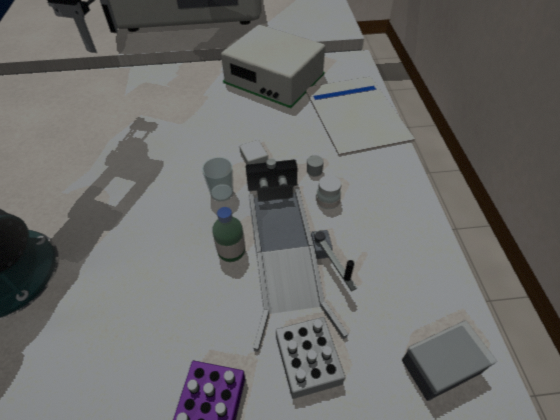

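The top view shows the dock pointing left (world +y): post near (208,210), lip at about x=291, ramp foot at about x=340, block at (377,199), purple decoy at (402,264), gate knob at (327,161). Next I'll take an enlarged crop for exact pixels.

```bash
cat > h.py <<'E'
import numpy as np,pickle
from scipy.spatial.transform import Rotation as R
def cast(s,uv,z):
    d=R.from_euler('xyz',s["attitude"]).as_matrix()@np.linalg.solve(s["camera_matrix"],[uv[0],uv[1],1.])
    o=np.array(s["origin"]);return o+d*(z-o[2])/d[2]
def proj(s,p):
    c=R.from_euler('xyz',s["attitude"]).as_matrix().T@(np.array(p)-s["origin"]);q=s["camera_matrix"]@c;return q[:2]/q[2]
E
python3 - <<'E'
import cv2,pickle,numpy as np
from h import *
s=pickle.load(open("top.pkl","rb"));f=s["frame"][140:275,190:420,::-1]
f=cv2.convertScaleAbs(f,alpha=1.8)
cv2.imwrite("pics/c1.png",cv2.resize(f[:, :],None,fx=3.4,fy=3.4,interpolation=cv2.INTER_CUBIC))
for n,uv,z in(("postTop",(208,210),.062),("block",(377,199),.04),("lip",(291,207),.026)):print(n,cast(s,uv,z))
E
```

```text
postTop [0.56798805 0.17694498 0.062     ]
block [ 0.59170149 -0.24487139  0.04      ]
lip [ 0.57513042 -0.02827533  0.026     ]
```

View pics/c1.png

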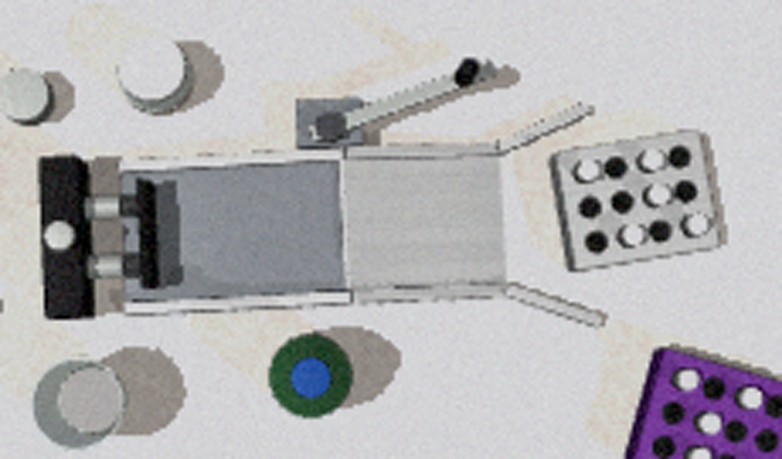

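Run:
```python
import cv2,pickle,numpy as np
from h import *
s=pickle.load(open("top.pkl","rb"))
c=lambda u,v:(u/3.4+190-.35,v/3.4+140-.35)
P={"post":(60,236,.062),"lip":(344.5,224,.026),"foot":(504.5,221,0.),"gateknobtop":(469,69,.099),"pivot":(330,124,.050),
"wingU":(591,107,.016),"wingL":(604,320,.016)}
W={k:cast(s,c(u,v),z) for k,(u,v,z) in P.items()}
for k in W:print(k,W[k].round(4))
d=W["post"]-W["foot"];print("yaw",np.arctan2(d[1],d[0]),np.linalg.norm(d[:2]))
d=W["lip"]-W["foot"];print("yaw lip-foot",np.arctan2(d[1],d[0]),np.linalg.norm(d[:2]))
# LSQ rigid fit using named points
loc={"post":(158,0),"lip":(-50,0),"foot":(-170,0),"wingU":(-238,-79),"wingL":(-238,79),"pivot":(-41,-72)}
A=np.array([loc[k] for k in loc])/1e3;B=np.array([W[k][:2] for k in loc])
a=A-A.mean(0);b=B-B.mean(0);th=np.arctan2((a[:,0]*b[:,1]-a[:,1]*b[:,0]).sum(),(a*b).sum())
Rm=np.array([[np.cos(th),-np.sin(th)],[np.sin(th),np.cos(th)]]);t=B.mean(0)-Rm@A.mean(0)
print("dock",t,th,((A@Rm.T+t-B)*1e3).round(1).tolist())
bc=np.array([cast(s,c(*p),.04) for p in((555,153),(703,130),(722,242),(576,268))])
e1=(bc[0]-bc[1]+bc[3]-bc[2])/2;e2=(bc[3]-bc[0]+bc[2]-bc[1])/2
print("block",bc.mean(0),np.linalg.norm(e1),np.linalg.norm(e2),np.arctan2(e1[1],e1[0]),np.arctan2(e2[1],e2[0])+np.pi/2-2*np.pi)
print("block in dock",(bc.mean(0)[:2]-t)@Rm*1e3,"knob",(W["gateknobtop"][:2]-t)@Rm*1e3)
# tubes: black/white caps z .061, 3x4 grid corners
tb=np.array([cast(s,c(*p),.061) for p in((587,170),(680,156),(697,223),(597,241))])
e1=(tb[0]-tb[1]+tb[3]-tb[2])/2;print("tubes",tb.mean(0),np.arctan2(e1[1],e1[0]))
```

```text
post [0.5703 0.1787 0.062 ]
lip [ 0.5789 -0.0283  0.026 ]
foot [ 0.5814 -0.151   0.    ]
gateknobtop [ 0.683  -0.1163  0.099 ]
pivot [ 0.6511 -0.018   0.05  ]
wingU [ 0.666  -0.2164  0.016 ]
wingL [ 0.5048 -0.2225  0.016 ]
yaw 1.6043102167529537 0.3298117628979651
yaw lip-foot 1.591249970015889 0.12272994397865078
dock [0.57655382 0.01975216] 1.6072977843417962 [[0.5, -1.0], [-0.5, -2.0], [1.4, 0.8], [-1.8, 1.2], [1.5, 1.5], [-1.1, -0.6]]
block [ 0.59440654 -0.24647655  0.04      ] 0.11095932055555388 0.08548839335341668 1.723345026370371 -7.704064419340016
block in dock [-266.70287807   -8.125242  ] knob [-139.85327088 -101.4305499 ]
tubes [ 0.5932074  -0.24327839  0.061     ] 1.722498869957729
```

step_arm(
  plan=[
    [[397,-845,0,0.39,0],[397,-845,0,0.39,0],[397,-845,0,0.39,0],[397,-845,0,0.39,0],[397,-845,0,0.39,0],[397,-845,0,0.39,0],[397,-845,0,0.39,0],[397,-845,0,0.39,0]],
  ],
)

```text
time: 0.77
tool_pos: [0.3312, 0.218, 0.2053]
ee_rot: [-3.142, -0.0, -3.108]
wrist_force: [0.8, 0.2, 0.2]
width: 0.0442
```

```bash
cat >> h.py <<'E'
t0=np.array([576.5,19.8]);th=1.607
D=np.array([[np.cos(th),-np.sin(th)],[np.sin(th),np.cos(th)]])
def w(x,y):return (D@[x,y]+t0).round(1)
def dk(X,Y):return ((np.array([X,Y])-t0)@D).round(1)
E
python3 - <<'E'
from h import *
s=pickle.load(open("top.pkl","rb"))
p=cast(s,(311/3.4+189.65,375/3.4+139.65),.13);print("bottle",p,dk(*p[:2]*1e3))
for x in(-355,-240,-120,-50,0):print(x,w(x,0))
from bench import robot;o=robot.get_obs();print(o["tool_pos"],o["ee_rot"],o["joint_positions"])
E
```

```text
bottle [ 0.46887045 -0.00134846  0.13      ] [-17.2 108.3]
-355 [ 589.3 -335. ]
-240 [ 585.2 -220. ]
-120 [ 580.8 -100.1]
-50 [578.3 -30.2]
0 [576.5  19.8]
[0.33117485 0.21802329 0.20525513] [-3.14159129e+00 -3.61006360e-05 -3.10766344e+00] [ 4.38960286e-01 -2.62449055e-01  1.69396034e+00  1.30975527e-05
  1.71011509e+00 -1.16576343e+00]
```

step_arm(
  plan=[
    [[255,-553,0,0,0],[255,-553,0,0,0],[255,-553,0,0,0],[255,-553,0,0,0],[255,-553,0,0,0],[255,-553,0,0,0],[255,-553,0,0,0],[255,-553,0,0,0]],
  ],
)

```text
time: 1.43
tool_pos: [0.4709, -0.0849, 0.2052]
ee_rot: [3.141, -0.0, -3.109]
wrist_force: [1.4, 0.4, -0.1]
width: 0.0005
```

step_arm(
  plan=[
    [[116,-252,0,0,0],[116,-252,0,0,0],[116,-252,0,0,0],[116,-252,0,0,0],[116,-252,0,0,0],[116,-252,0,0,0],[116,-252,0,0,0],[116,-252,0,0,0]],
  ],
)

```text
time: 2.1
tool_pos: [0.5869, -0.3398, 0.2017]
ee_rot: [3.141, -0.003, -3.113]
wrist_force: [-0.3, 0.5, -0.8]
width: 0.0006
```

step_arm(
  plan=[
    [[2,0,-182,0,0],[2,0,-182,0,0],[2,0,-182,0,0],[2,0,-182,0,0],[2,0,-182,0,0],[2,0,-182,0,0],[2,0,-182,0,0]],
  ],
)

```text
time: 2.68
tool_pos: [0.5879, -0.3336, 0.0223]
ee_rot: [3.139, -0.003, -3.108]
wrist_force: [0.2, 0.1, 1.1]
width: 0.0006
```

step_arm(
  plan=[
    [[0,8,0,0,0],[0,16,0,0,0],[-1,24,0,0,0],[-1,30,0,0,0],[-1,36,0,0,0],[-1,42,0,0,0],[-1,48,0,0,0],[-2,54,0,0,0]],
  ],
)

```text
time: 3.35
tool_pos: [0.5875, -0.284, 0.0265]
ee_rot: [-3.133, 0.003, -3.108]
wrist_force: [-1.8, -9.5, 2.3]
width: 0.0002
```

Run:
```python
from bench import robot,cams
from h import *
import cv2
o=robot.get_obs();print(o["tool_pos"],o["wrist_force"],dk(*o["tool_pos"][:2]*1e3))
s=cams.snapshot("top");pickle.dump(s,open("top1.pkl","wb"))
f=cv2.convertScaleAbs(s["frame"][140:275,190:420,::-1],alpha=1.8);cv2.imwrite("pics/c2.png",cv2.resize(f,None,fx=3.4,fy=3.4,interpolation=cv2.INTER_CUBIC))
```

```text
[ 0.58747043 -0.28398453  0.02654227] [-1.75466847 -9.45801477  2.3347435 ] [-304.    0.]
```

View pics/c2.png

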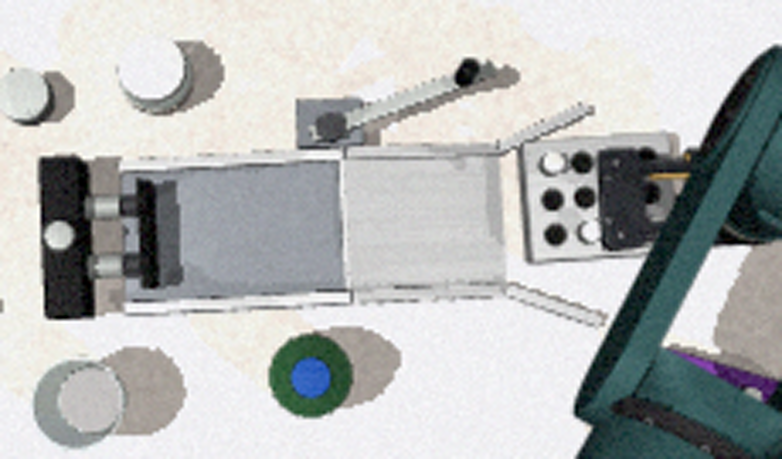

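Picture 4 shows the block squared up, its front edge near crop x=525 just before the foot (504), and inside the wings. I'll keep pushing.

step_arm(
  plan=[
    [[0,8,0,0,0],[-1,17,0,0,0],[-1,26,0,0,0],[-1,35,0,0,0],[-2,44,0,0,0],[-2,53,0,0,0],[-2,62,0,0,0],[-3,70,0,0,0]],
  ],
)

```text
time: 4.07
tool_pos: [0.5823, -0.2145, 0.0255]
ee_rot: [-3.133, -0.002, -3.109]
wrist_force: [-6.1, -10.4, 3.5]
width: 0.0003
```

step_arm(
  plan=[
    [[0,8,0,0,0],[-1,17,0,0,0],[-1,26,1,0,0],[-1,35,2,0,0],[-2,44,3,0,0],[-2,53,5,0,0],[-2,62,7,0,0],[-3,70,9,0,0]],
  ],
)

```text
time: 4.73
tool_pos: [0.5802, -0.1408, 0.0328]
ee_rot: [-3.14, -0.001, -3.108]
wrist_force: [-0.2, -4.4, -2.1]
width: 0.0007
```

step_arm(
  plan=[
    [[0,8,2,0,0],[-1,16,4,0,0],[-1,24,5,0,0],[-1,32,7,0,0],[-1,40,9,0,0],[-2,48,10,0,0],[-2,55,11,0,0],[-2,62,12,0,0]],
  ],
)

```text
time: 5.4
tool_pos: [0.5803, -0.0807, 0.0481]
ee_rot: [-3.137, 0.005, -3.109]
wrist_force: [0.7, 0.5, 0.3]
width: 0.0002
```

Run:
```python
from bench import robot,cams
from h import *
import cv2
o=robot.get_obs();print(o["tool_pos"],o["wrist_force"],dk(*o["tool_pos"][:2]*1e3))
s=cams.snapshot("side")
f=cv2.convertScaleAbs(s["frame"][130:350,160:400,::-1],alpha=1.6);cv2.imwrite("pics/c3.png",cv2.resize(f,None,fx=2.7,fy=2.7,interpolation=cv2.INTER_CUBIC))
```

```text
[ 0.58031431 -0.08070818  0.04806894] [0.67859722 0.4653244  0.31490868] [-100.6   -0.2]
```

View pics/c3.png

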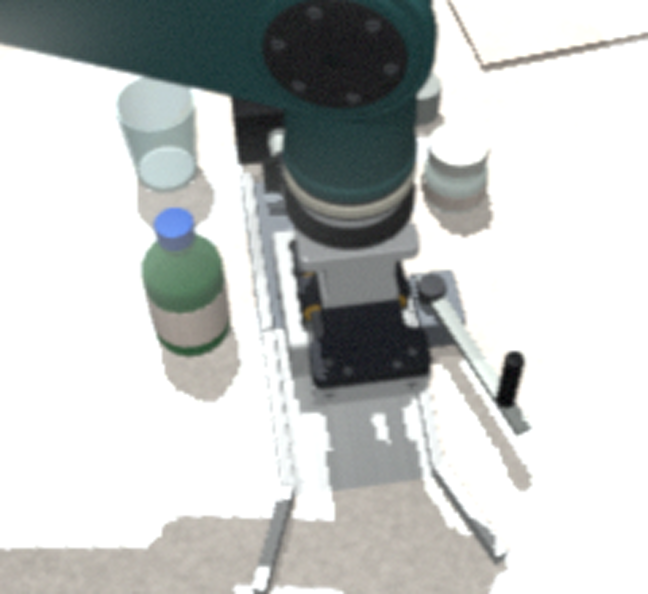

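Picture 5 shows the block straddling the lip under the gripper, in line with the rails, with the gate and bystanders untouched. I'll carry on more slowly.

step_arm(
  plan=[
    [[0,5,0,0,0],[0,10,0,0,0],[-1,15,-1,0,0],[-1,20,-2,0,0],[-1,24,-3,0,0],[-1,28,-4,0,0],[-1,32,-5,0,0],[-1,36,-6,0,0]],
  ],
)

```text
time: 6.12
tool_pos: [0.5782, -0.0428, 0.039]
ee_rot: [-3.141, 0.001, -3.109]
wrist_force: [-0.5, -4.5, 4.3]
width: 0.0001
```

step_arm(
  plan=[
    [[0,2,-1,0,0],[0,4,-2,0,0],[0,6,-2,0,0],[0,8,-2,0,0],[0,10,-2,0,0],[0,12,-2,0,0],[0,14,-2,0,0],[-1,16,-2,0,0]],
  ],
)

```text
time: 6.78
tool_pos: [0.5762, -0.0264, 0.0357]
ee_rot: [3.141, -0.001, -3.108]
wrist_force: [0.2, -2.9, -1.5]
width: 0.0007
```

step_arm(
  plan=[
    [[0,1,0,0,0],[0,2,0,0,0],[0,3,0,0,0],[0,4,0,0,0],[0,5,0,0,0],[0,6,0,0,0],[0,7,0,0,0],[0,8,0,0,0]],
  ],
)

```text
time: 7.45
tool_pos: [0.5768, -0.0187, 0.0366]
ee_rot: [3.141, 0.0, -3.108]
wrist_force: [0.3, -2.6, -1.1]
width: 0.0005
```

step_arm(
  plan=[
    [[0,1,0,0,0],[0,2,0,0,0],[0,3,0,0,0],[0,3,0,0,0],[0,4,0,0,0],[0,4,0,0,0],[0,5,0,0,0],[0,5,0,0,0]],
  ],
)

```text
time: 8.12
tool_pos: [0.5767, -0.0136, 0.0366]
ee_rot: [3.141, 0.0, -3.108]
wrist_force: [0.1, -1.7, -1.9]
width: 0.0006
```

step_arm(
  plan=[
    [[0,1,0,0,0],[0,1,0,0,0],[0,2,0,0,0],[0,2,0,0,0],[0,3,0,0,0],[0,3,0,0,0]],
  ],
)

```text
time: 8.62
tool_pos: [0.5767, -0.0106, 0.0366]
ee_rot: [3.141, 0.0, -3.108]
wrist_force: [-0.7, -1.6, 0.1]
width: 0.0001
```

step_arm(
  plan=[
    [[0,1,0,0,0],[0,1,0,0,0],[0,2,0,0,0],[0,2,0,0,0]],
  ],
)

```text
time: 8.95
tool_pos: [0.5767, -0.0086, 0.0366]
ee_rot: [3.141, 0.0, -3.108]
wrist_force: [-1.6, -1.5, -1.0]
width: 0.0005
```

step_arm(
  plan=[
    [[0,1,0,0,0],[0,1,0,0,0],[0,2,0,0,0],[0,2,0,0,0],[0,2,0,0,0]],
  ],
)

```text
time: 9.37
tool_pos: [0.5768, -0.0066, 0.0366]
ee_rot: [3.141, 0.0, -3.108]
wrist_force: [-0.7, -1.7, -0.6]
width: 0.0003
```

step_arm(
  plan=[
    [[0,1,0,0,0],[0,1,0,0,0],[0,2,0,0,0],[0,2,0,0,0],[0,2,0,0,0]],
  ],
)

```text
time: 9.78
tool_pos: [0.577, -0.0053, 0.0365]
ee_rot: [-3.141, 0.001, -3.109]
wrist_force: [1.3, -3.4, -2.6]
width: 0.0003
```

step_arm(
  plan=[
    [[0,0.5,0,0,0],[0,1,0,0,0],[0,1,0,0,0],[0,1,0,0,0]],
  ],
)

```text
time: 10.12
tool_pos: [0.5771, -0.0047, 0.0365]
ee_rot: [-3.14, 0.001, -3.109]
wrist_force: [0.8, -5.8, -2.7]
width: 0.0008
```

step_arm(
  plan=[
    [[0,0.5,0,0,0],[0,1,0,0,0],[0,1,0,0,0],[0,1,0,0,0]],
  ],
)

```text
time: 10.45
tool_pos: [0.5772, -0.0043, 0.0366]
ee_rot: [-3.139, 0.001, -3.109]
wrist_force: [2.7, -7.6, -3.2]
width: 0.0005
```

step_arm(
  plan=[
    [[0,0.5,0,0,0],[0,1,0,0,0],[0,1.5,0,0,0],[0,2,0,0,0],[0,2,0,0,0],[0,2,0,0,0]],
  ],
)

```text
time: 10.95
tool_pos: [0.5771, -0.0035, 0.0365]
ee_rot: [-3.137, 0.001, -3.109]
wrist_force: [1.7, -9.5, -3.7]
width: 0.0006
```

step_arm(
  plan=[
    [[0,0.5,0,0,0],[0,1,0,0,0],[0,1.5,0,0,0],[0,1.5,0,0,0],[0,1.5,0,0,0],[0,1.5,0,0,0],[0,1.5,0,0,0],[0,1.5,0,0,0]],
  ],
)

```text
time: 11.62
tool_pos: [0.5772, -0.0031, 0.0366]
ee_rot: [-3.135, 0.001, -3.109]
wrist_force: [1.2, -10.9, -3.1]
width: 0.0003
```

step_arm(
  plan=[
    [[0,0,0,0,0],[0,0,0,0,0],[0,0,0,0,0],[0,0,0,0,0],[0,0,0,0,0],[0,0,0,0,0],[0,0,0,0,0],[0,0,0,0,0]],
  ],
)

```text
time: 12.28
tool_pos: [0.5772, -0.0031, 0.0366]
ee_rot: [-3.135, 0.001, -3.109]
wrist_force: [2.0, -12.5, -4.1]
width: 0.0003
```

step_arm(
  plan=[
    [[0,0,0,0,0],[0,-1,0,0,0],[0,-2,0,0,0],[0,-4,0,0,0],[0,-6,0,0,0],[0,-8,0,0,0],[0,-10,0,0,0],[0,-12,0,0,0]],
  ],
)

```text
time: 12.95
tool_pos: [0.5767, -0.0105, 0.0368]
ee_rot: [3.14, 0.0, -3.108]
wrist_force: [0.9, 0.2, -0.2]
width: 0.0006
```

step_arm(
  plan=[
    [[0,-15,5,0,0],[1,-30,15,0,0],[1,-50,50,0,0],[1,-60,90,0,0],[30,-75,130,0,0],[70,-90,130,0,0],[100,-100,130,0,0],[135,-110,130,0,0]],
  ],
)

```text
time: 13.62
tool_pos: [0.7139, -0.1221, 0.1693]
ee_rot: [-3.141, 0.004, -3.109]
wrist_force: [-0.1, -0.0, -0.1]
width: 0.0002
```

Run:
```python
from bench import robot,cams
from h import *
import cv2
o=robot.get_obs();print(o["tool_pos"],o["wrist_force"],dk(*o["tool_pos"][:2]*1e3))
s=cams.snapshot("top");pickle.dump(s,open("top2.pkl","wb"))
f=cv2.convertScaleAbs(s["frame"][140:275,190:420,::-1],alpha=1.8);cv2.imwrite("pics/c4.png",cv2.resize(f,None,fx=3.4,fy=3.4,interpolation=cv2.INTER_CUBIC))
import math
for a in(-.29,0,.4,.8,1.2,1.4,1.571,1.6):
    n=np.array([-math.cos(a),math.sin(a)]);tg=np.array([math.sin(a),math.cos(a)])
    print(a,w(*(np.array([-41,-72])+105*n)),"push dir",(D@tg).round(2))
```

```text
[ 0.71390656 -0.12208151  0.16932185] [-0.10180988 -0.01498008 -0.13467557] [-146.8 -132.2]
-0.29 [ 683.6 -118. ] push dir [-0.95 -0.32]
0 [ 653.7 -123.5] push dir [-1.   -0.04]
0.4 [ 612.6 -116.7] push dir [-0.93  0.36]
0.8 [577.3 -94.4] push dir [-0.72  0.69]
1.2 [553.5 -60.1] push dir [-0.4   0.92]
1.4 [547.2 -40.1] push dir [-0.21  0.98]
1.571 [545.  -22.3] push dir [-0.04  1.  ]
1.6 [544.9 -19.3] push dir [-0.01  1.  ]
```

View pics/c4.png

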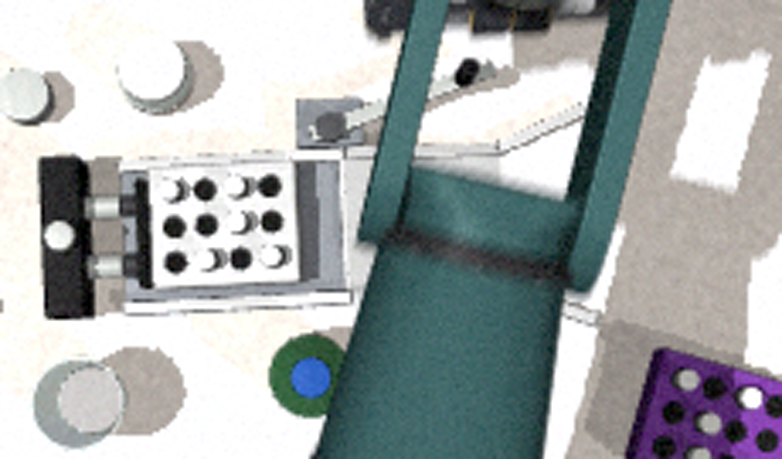

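Picture 6 shows the block lying against the buffer plate (crop x≈150) and in line, with the rear of the bay clear. Now the gate.

step_arm(
  plan=[
    [[0,8,-40,0,0],[0,8,-80,0,0],[0,8,-102,0,0],[0,8,-102,0,0],[-14,10,-102,0,0],[-24,6,-102,0,0],[-34,2,-102,0,0],[-44,-1,-102,0,0]],
  ],
)

```text
time: 14.33
tool_pos: [0.6686, -0.1221, 0.0674]
ee_rot: [-3.141, 0.004, -3.108]
wrist_force: [0.3, 0.4, -0.7]
width: 0.0005
```

step_arm(
  plan=[
    [[-12,0,0,0,0],[-24,0,0,0,0],[-36,0,0,0,0],[-48,2,0,0,0],[-59,6,0,0,0],[-69,10,0,0,0],[-79,15,0,0,0],[-87,22,0,0,0]],
  ],
)

```text
time: 15.0
tool_pos: [0.5815, -0.1004, 0.0674]
ee_rot: [-3.141, 0.004, -3.109]
wrist_force: [0.4, -0.5, -0.5]
width: 0.0006
```

Run:
```python
from bench import robot,cams
from h import *
import cv2
o=robot.get_obs();print(o["tool_pos"],o["wrist_force"],dk(*o["tool_pos"][:2]*1e3))
s=cams.snapshot("side")
f=cv2.convertScaleAbs(s["frame"][130:350,160:400,::-1],alpha=1.6);cv2.imwrite("pics/c5.png",cv2.resize(f,None,fx=2.7,fy=2.7,interpolation=cv2.INTER_CUBIC))
```

```text
[ 0.58145744 -0.10039979  0.06744791] [ 0.3627221  -0.46722872 -0.53644897] [-120.3   -0.6]
```

View pics/c5.png

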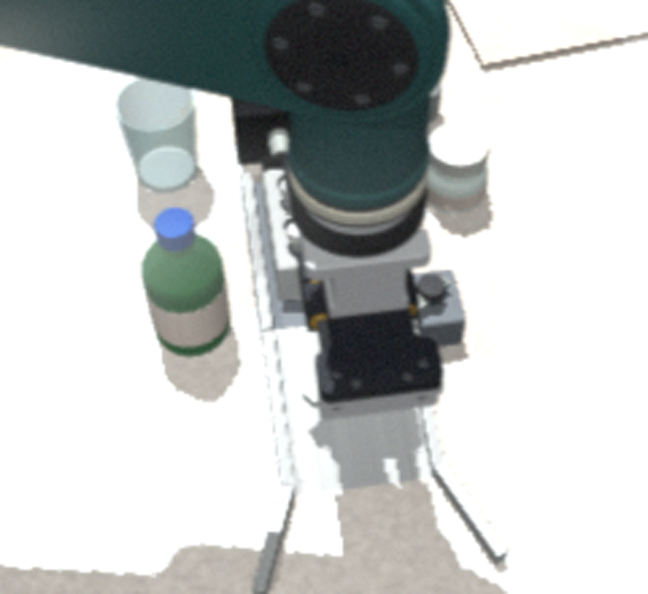

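Picture 7 shows the arm swinging with the finger, its tip just showing at (312,398) inside the bed. I'll continue the arc.

step_arm(
  plan=[
    [[-8,7,0,0,0],[-15,15,0,0,0],[-20,22,0,0,0],[-25,30,0,0,0],[-29,37,0,0,0],[-31,43,0,0,0],[-33,48,0,0,0],[-34,53,0,0,0]],
  ],
)

```text
time: 15.72
tool_pos: [0.5465, -0.0467, 0.0645]
ee_rot: [3.142, -0.0, -3.108]
wrist_force: [-0.7, -0.7, 1.0]
width: 0.0004
```

step_arm(
  plan=[
    [[0,2,0,0,0],[0,4,0,0,0],[-1,5,0,0,0],[-1,6,0,0,0],[-1,6,0,0,0]],
  ],
)

```text
time: 16.13
tool_pos: [0.5458, -0.0412, 0.0645]
ee_rot: [3.141, -0.0, -3.108]
wrist_force: [-0.1, 0.6, -0.3]
width: 0.0004
```

step_arm(
  plan=[
    [[0,1,0,0,0],[0,2,0,0,0],[0,3,0,0,0],[0,4,0,0,0],[0,4,0,0,0]],
  ],
)

```text
time: 16.55
tool_pos: [0.5457, -0.0396, 0.0646]
ee_rot: [-3.137, -0.0, -3.109]
wrist_force: [0.1, -5.7, -0.3]
width: 0.0006
```

step_arm(
  plan=[
    [[0,-3,0,0,0],[0,-12,0,0,0],[0,-30,0,0,0],[0,-40,40,0,0],[0,-60,80,0,0],[0,-90,100,0,0],[0,-130,120,0,0],[0,-170,120,0,0]],
  ],
)

```text
time: 17.22
tool_pos: [0.5481, -0.2077, 0.1908]
ee_rot: [-3.138, 0.01, -3.106]
wrist_force: [1.3, -0.8, 0.7]
width: 0.0001
```

step_arm(
  plan=[
    [[-40,-40,0,0,0],[-80,-80,0,0,0],[-100,-110,0,0,0],[-120,-120,0,0,0],[-120,-120,0,0,0],[-120,-120,0,0,0]],
  ],
)

```text
time: 17.72
tool_pos: [0.4242, -0.3278, 0.1847]
ee_rot: [3.141, 0.001, -3.113]
wrist_force: [1.0, 1.0, 0.5]
width: 0.0006
```

Run:
```python
from bench import robot,cams
from h import *
import cv2
s=cams.snapshot("top");pickle.dump(s,open("top3.pkl","wb"))
f=cv2.convertScaleAbs(s["frame"][140:275,190:420,::-1],alpha=1.8);cv2.imwrite("pics/c6.png",cv2.resize(f,None,fx=3.4,fy=3.4,interpolation=cv2.INTER_CUBIC))
```

```text
(no output)
```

View pics/c6.png

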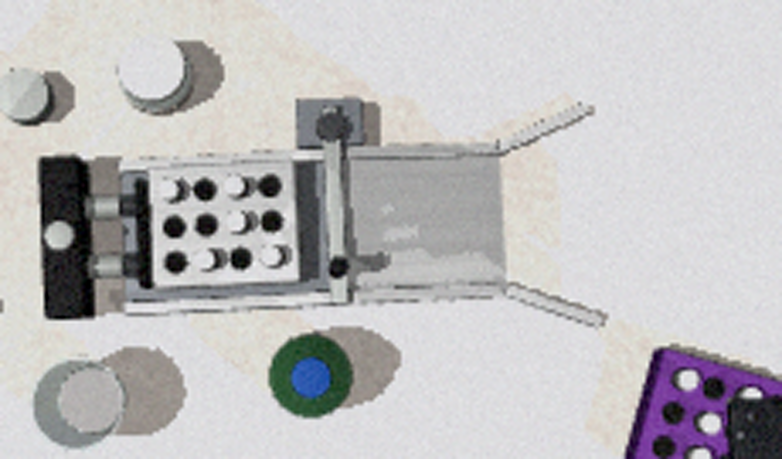

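Picture 8 shows the arm straight across behind the block (pivot (332,124), knob (338,266)). The block is against the plate and the bystanders haven't moved. I'll hand it in.

```bash
python3 -c "
from bench import robot
print(robot.close_job())"
```

```text
the job is handed in; nothing more can be done
None
```

I pushed the block up the ramp and over the lip, pressed it against the buffer, swung the retaining arm across behind it, and handed the job in at about 18 s of the 64 s allowed.

- **Press:** The pusher read about 11–12.5 N for about 1.3 s. It had needed about 2 N just to slide the block in the bay, so the buffer felt roughly 9–10 N. I have no direct reading of the buffer force; that figure comes from the wrist force. The force rose with travel about as a 4 N/mm spring would.
- **Buffer position:** The block met the plate at about x 97, within the stated 84 to 104.
- **Retaining arm:** It reached its end stop, where the force rose to 5.7 N with little further movement.
- **Final picture:** The block lies in line against the buffer plate, the arm is straight across behind it, and the neighbouring bottle, beaker and other items look where they were.
- **Not measured:** I could only see, not measure, that the block is still touching the buffer after I backed off. No checks failed or disagreed.

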